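Find the shaft flat with the hub collar and hold it home on the lab mixer drive

TASK

Take the yellow protective cap off the mixer drive's upright shaft and stand it upright on the bench, clear of the drive. Then fit the blue hub collar over the shaft: the shaft must be brought round so that its set-screw flat, found by feel, lies under the collar's set screw with the brass screw facing the red mark at the front of the drive. Finish still gripping the collar and pushing it fully home against the spring washer, ready for a colleague to tighten the screw, and leave the other bench things where they are.

Things in the scene. Friction and masses are not known exactly. Their poses are not given: they have to be found in the camera images.
- drive: Fixed white mixer drive, a housing 160 x 130 mm, its flat aluminium top 85 mm above the bench. Origin on the shaft's axis at bench height, z up; -x is its front (towards the robot, turned by up to 20 degrees). A red mark lies on its top at the front, 32 to 58 mm from the axis.
- shaft_tip (a point): Axis of the upright steel shaft at its end, 36 mm above the drive's top; does not turn with it. Shaft: 20 mm diameter, one brass-coloured flat 6 mm from the axis over its full length, 0.8 mm end chamfer. It turns up to 86 degrees either way from flat-to-front, friction 0.1 N m. Its angle is not reported: the flat starts 20 to 70 degrees counter-clockwise (from above) of the front mark.
- washer (a joint): Sprung orange washer, 32 mm across, around the foot of the shaft: travel in m, 0 = up (its upper face 12 mm above the drive's top), 0.005 = fully down. It needs about 4 N to start moving and 8 N fully down, much more than the collar's weight.
- cap: Loose yellow protective cap standing over the shaft on the drive's top: an inverted cup 52 mm across and 58 mm high (inside 46 mm across, 54 mm deep), with a round knob on top, 18 mm across, whose upper end is 86 mm above the rim. About 50 g. Origin at the centre of its lower rim, z up.
- collar: Loose blue hub collar on the grey mat, 110 to 180 g: a block 40 (x) by 36 (y) by 36 mm high with bevelled upright edges; its flat +y and -y sides, 26 mm long, are good to grip. Origin: centre of the bore at its underside, z up. The bore goes right through, D-shaped: 22 mm diameter with a flat wall 7 mm from the axis on the -x side. Home, its underside is 29 mm below the shaft's end.
- set_screw (a point): Outer end of the brass set screw on the collar's -x side, 23 mm from the bore axis, 18 mm above the underside. The collar enters only with this side within about 8 degrees of the shaft's flat, else it rests on the shaft's end. Pressed there with a few N and turned, it does not carry the shaft round; it drops when flat meets flat. From 3 mm down it turns the shaft with it.
- hex_key: Leave alone: dark L-shaped hex key lying on the mat, 90 mm long, 6 mm thick. Origin at mid-length.
- amber_bottle: Leave alone: amber reagent bottle with blue cap, 64 mm across, 140 mm high. Origin under its base.
- wash_bottle: Leave alone: white wash bottle with red cap, 64 mm across, 160 mm high. Origin under its base.
- beaker: Leave alone: glass beaker, 72 mm across, 90 mm high. Origin under its base.
- flask: Leave alone: conical glass flask, 80 mm across at the base, 118 mm high. Origin under its base.
- screwdriver: Leave alone: screwdriver lying on the bench in front of the drive, its length along its own x axis.
Mind the look-alikes: they are no part of the job. Of the things shaped like the cap, the yellow one is meant. Several things look just like the collar: the one meant starts farthest to the robot's left.

How it is judged:
By the outcome, as a careful person would: the job done as asked, in the order asked, and still so for the second after the job is handed in, while the arm keeps its last pose, push and grip.
It also fails if it takes over 58 s, if anything falls off the work surface, if the arm or the gripper's body presses on something with over 40 N, if the wrist force passes 120 N, or if a joint passes its speed limit or range.

ROBOT

A 6-joint arm with a two-finger parallel gripper is mounted at the origin on the work surface. World frame = base frame: x ahead of the robot, y to its left, z up, the work surface at z = 0. Lengths are in m, angles in rad, forces in N, time in s.
With the tool pointing down it reaches from about 0.35 to 0.85 m from the base axis. Payload 8.1 kg.
Tool frame: the origin (TCP) lies at the very end of the fingers, on their centre line; the grasp point (between the pads) lies 19 mm behind it; x points along the fingers, z is the direction in which the jaws open and shut, and the axes are right-handed (so a half turn about x gives the same grasp; the last joint's range is limited). The gripper opens to 93 mm and grips with 3 to 60 N. Pads are 15 mm wide; open, the fingers measure 128 mm over their backs; the gripper's body (75 mm by 188 mm) begins 65 mm behind the grasp point.
Start: joints at [1.072, 0.13, 1.488, -0, 1.523, -0.085], TCP at [0.241, 0.549, 0.219] pointing down, gripper open.
Joint ranges: [-2.96, 2.96], [-0.89, 2.26], [0.02, 2.5], [-1.34, 4.48], [0, 2.73], [-2.66, 2.66]. Speed limits (rad/s): [2.39, 2.39, 2.79, 3.14, 3.14, 3.14].

INTERFACE

Orientations are given as a rotation vector (axis times angle).
In Python, from station import bot gives the robot as it stands.
- The arm moves only by the tool step_arm, never from a script. Its argument "increments" is a list of rows, each an object of numbers: "tx", "ty", "tz": the shift along the world's x, y, z in mm; "ax", "ay", "az": the turn, a rotation vector about the world's x, y, z in rad. A call has 1 to 12 rows; each row shifts and turns the pose as measured when the row begins; what a row does not reach is not made up. A row lasts 1/8 s, in which the tool goes at most 62.5 mm and 10.7 degrees, less where a joint would pass 70% of its speed; a pose out of reach is approached as far as the arm can. A call with a gripper value outside its range is refused whole. "claw" is the closure in counts, from 0 (fully open) to 255 (shut), set as the call begins (left out, the last holds). The fingers move at their own pace and stop on an object; the grip force is fixed at half the most. Time passes only in rows, so rows that do not move let the fingers close. It gives the time, the measured TCP pose, the force and the opening at its end, in the units of the state.
- bot.get_state(): the state, without advancing time (a new reading comes with each control period).
- bot.snapshot(name): name is "side" or "top"; returns a dict with "pixels" (384x512x3 uint8, red, green, blue), "fx", "fy", "cx", "cy" (pixels), "distortion" ([k1, k2, p1, p2, k3] as OpenCV has them; the pictures are not rectified), "R" (3x3) and "t" (3): a world point X has camera coordinates R X + t. Camera axes: x right, y down, z forward; pixel columns grow to the right and rows downward; lengths in m; the calibration is good to about 2 mm. A picture is of the moment at which its call begins. There is no depth.
- bot.finish_job(): hands the job in, once; it reports no verdict.
The state is a dict: "time_s": time; "joints": joint angles; "qd": joint speeds; "joint_torque": joint torques, N m; "tool_pos": TCP position; "orientation": TCP orientation; "ft_force": force on the tool from outside, world axes, zero at the start; "moment": the same for the moment, N m; "grip_width": opening from 0.0 (shut) to 1.0 (fully open).
Only numpy, scipy, OpenCV 4.12 (cv2) and the standard library are available. Lean on these libraries where they do the work, as an engineer would, in place of code of your own. Each camera call takes 0.05 s, during which the arm holds its last target. There are 200 camera calls.

## Working session

There is one attempt and no reset: what is moved stays moved. The work goes in short steps, Python scripts to look and compute and a tool call to move; the robot and the scene stay as the last step left them, time stands still between calls to the robot, and variables do not carry over. Pictures are saved under pics/ and viewed, about 8 in all and at most 12, crops included, and the job is handed in when it is done.

Besides the shell and the picture viewer there is one more tool, called after "Request:" by a JSON object that holds its "api" and its "payload". step_arm: Moves the arm, as the interface text tells. Its arguments: {"type":"object","properties":{"increments":{"type":"array"},"claw":{"type":"number"}},"required":["increments"]}

```bash
mkdir -p pics
cat > h.py <<'E'
import numpy as np, cv2
from station import bot
def snap(n,f):
    s=bot.snapshot(n); cv2.imwrite(f'pics/{f}.png',s['pixels'][:,:,::-1]); 
    import pickle; pickle.dump(s,open(f'pics/{f}.pkl','wb')); return s
def load(f):
    import pickle; return pickle.load(open(f'pics/{f}.pkl','rb'))
def K(s): return np.array([[s['fx'],0,s['cx']],[0,s['fy'],s['cy']],[0,0,1.]])
def ray(s,uv):
    p=cv2.undistortPoints(np.array([[uv]],float),K(s),np.array(s['distortion'],float))[0,0]
    R=np.array(s['R']);t=np.array(s['t']); return -R.T@t, R.T@np.array([p[0],p[1],1])
def onz(s,uv,z):
    o,d=ray(s,uv); return o+d*(z-o[2])/d[2]
def proj(s,X):
    r=cv2.Rodrigues(np.array(s['R'],float))[0]
    return cv2.projectPoints(np.array([X],float),r,np.array(s['t'],float),K(s),np.array(s['distortion'],float))[0][0,0]
E
python3 - <<'E'
from h import *
a=snap('top','t0');b=snap('side','s0')
for s in(a,b): print(-np.array(s['R']).T@s['t'],s['fx'])
st=bot.get_state();print(st)
E
```

```text
[0.36326431 0.07827198 1.46996107] 409.27997793432866
[ 0.48320765 -0.75512368  0.86437522] 395.55656851903996
{'time_s': 0.1, 'joints': array([ 1.07160231e+00,  1.31088588e-01,  1.48917836e+00,  1.48598106e-05,
        1.52301532e+00, -8.54019854e-02]), 'qd': array([-0.00025148, -0.00206608, -0.00097774, -0.00184921, -0.00044009,
       -0.00083168]), 'joint_torque': array([ 1.99624388e-03, -5.61341965e+01, -4.93094587e+01,  7.71282194e-02,
        2.92023324e-02, -7.66438075e-05]), 'tool_pos': array([0.24097439, 0.54891092, 0.21768622]), 'orientation': array([-0.9000687 ,  1.37853675,  0.89877456]), 'ft_force': array([0.0957665 , 0.44678827, 0.02430208]), 'moment': array([-0.03909592,  0.02540964,  0.03576001]), 'grip_width': 0.9994188993040545}
```

View pics/t0.png

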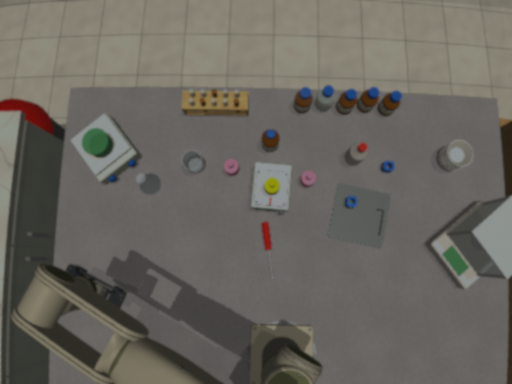

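View pics/s0.png

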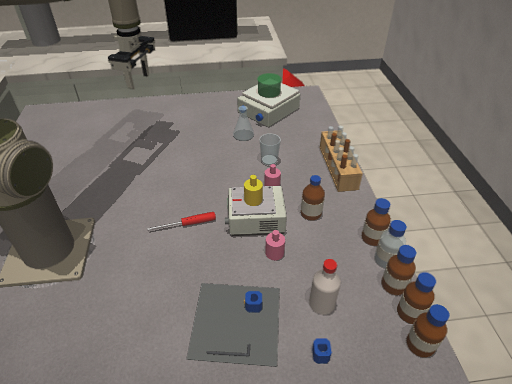

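Top view: the yellow cap sits on the drive at (272,186), and its pink look-alikes are at (231,167) and (308,178). Collar candidates are blue blocks at (351,202) on the mat and (388,167) on the bench. The blue dots at (113,178) and (132,163) look like balance feet. The one on the mat is farther left of the two blocks, so it fits; I'll confirm that in an enlarged crop.

Run:
```python
from h import *
a=load('t0');b=load('s0')
A=a['pixels'][:,:,::-1];B=b['pixels'][:,:,::-1]
c=lambda I,x,y,w,h,s:cv2.resize(I[y:y+h,x:x+w],(int(w*s),int(h*s)),interpolation=cv2.INTER_CUBIC)
top=np.hstack([c(A,330,150,80,60,5),c(A,240,155,80,60,5)])
bot_=np.hstack([c(B,220,275,120,90,400/120),c(A,75,130,80,60,5)[:300]])
cv2.imwrite('pics/c0.png',np.vstack([top,bot_]))
for s,n in((a,'top'),(b,'side')):
    h=cv2.cvtColor(s['pixels'],cv2.COLOR_RGB2HSV)
    for nm,lo,hi in(('blue',(105,150,60),(130,255,255)),('yel',(24,150,100),(34,255,255)),('red',(0,150,100),(6,255,255))):
        m=cv2.inRange(h,lo,hi);k,l,st,ce=cv2.connectedComponentsWithStats(m)
        for i in range(1,k):
            if st[i,4]>6: print(n,nm,st[i],ce[i].round(1),onz(s,ce[i],.036).round(3))
```

```text
top blue [324  87   9   9  67] [327.8  90.9] [ 0.958 -0.153  0.036]
top blue [301  89   9   9  63] [305.   92.7] [ 0.949 -0.067  0.036]
top blue [369  88   9  10  69] [373.   92.6] [ 0.958 -0.323  0.036]
top blue [346  90  10  10  77] [350.6  94.3] [ 0.948 -0.238  0.036]
top blue [391  92  10  10  73] [395.5  96.1] [ 0.948 -0.409  0.036]
top blue [267 130   8   8  44] [270.3 133.6] [0.787 0.058 0.036]
top blue [129 160   6   6  26] [131.5 162.7] [0.669 0.561 0.036]
top blue [383 162  10   9  67] [387.4 165.9] [ 0.679 -0.369  0.036]
top blue [109 176   7   5  27] [112. 178.] [0.611 0.63  0.036]
top blue [346 197  10  10  64] [350.8 201.5] [ 0.546 -0.233  0.036]
top yel [265 179  14  14 162] [271.6 185.6] [0.597 0.05  0.036]
top red [  0 100  42  26 434] [ 20.7 109.3] [0.877 1.033 0.036]
top red [359 144   8   7  43] [362.3 147.1] [ 0.746 -0.277  0.036]
top red [262 222   9  28 156] [266.2 235.4] [0.42  0.065 0.036]
side blue [256 114   7   7  21] [259.2 116.5] [0.67  0.559 0.036]
side blue [311 175   9   7  48] [315.2 178.3] [0.797 0.172 0.036]
side blue [376 199  14  10 106] [382.5 2
[... 205 characters left out ...]
9.6] [ 0.98  -0.238  0.036]
side blue [246 291  16  20 186] [253.  298.7] [ 0.546 -0.239  0.036]
side blue [429 305  20  17 238] [438.8 312.7] [ 0.969 -0.329  0.036]
side blue [253 306   7   6  20] [255.8 308.6] [ 0.55  -0.266  0.036]
side blue [314 339  17  21 228] [321.8 347.9] [ 0.679 -0.378  0.036]
side blue [316 359  13   4  26] [322.6 360.9] [ 0.674 -0.406  0.036]
side yel [244 175  19  16 170] [252.8 184.1] [0.596 0.169 0.036]
side red [282  69  22  18 215] [290.4  79.2] [0.849 0.849 0.036]
side red [233 199   8   2  16] [236.5 199.5] [0.539 0.105 0.036]
side red [182 212  33  13 256] [198.3 218.2] [0.422 0.042 0.036]
side red [324 259  13  14 140] [329.8 265.2] [ 0.754 -0.166  0.036]
```

View pics/c0.png

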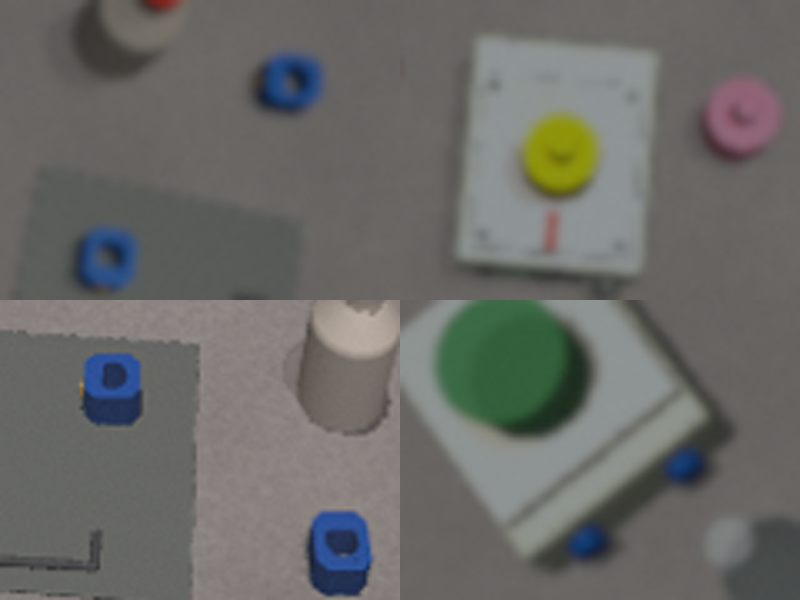

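The crop confirms the collar: the mat block is the leftmost blue D-bore block, with its brass screw visible on the robot side at about (351,207). Next I'll measure the cap, the mark and the collar yaw.

```bash
cat >> h.py <<'E'
def tri(obs):
    M=np.zeros((3,3));v=np.zeros(3)
    for s,uv in obs:
        o,d=ray(s,uv);d=d/np.linalg.norm(d);P=np.eye(3)-np.outer(d,d);M+=P;v+=P@o
    return np.linalg.solve(M,v)
def mask(s,lo,hi,box):
    x,y,w,h=box; H=cv2.cvtColor(s['pixels'],cv2.COLOR_RGB2HSV); m=np.zeros(H.shape[:2],np.uint8)
    m[y:y+h,x:x+w]=cv2.inRange(H,lo,hi)[y:y+h,x:x+w]; return m
E
python3 - <<'E'
from h import *
a=load('t0');b=load('s0')
m=mask(a,(0,70,60),(12,255,255),(255,190,30,30));ys,xs=np.nonzero(m);print('mark px',len(xs))
P=np.array([onz(a,(x,y),.085) for x,y in zip(xs,ys)]);print('mark c',P.mean(0),P.min(0),P.max(0))
m=mask(b,(0,110,60),(10,255,255),(225,190,20,20));ys,xs=np.nonzero(m)
Q=np.array([onz(b,(x,y),.085) for x,y in zip(xs,ys)]);print('mark side',len(xs),Q.mean(0))
m=mask(a,(22,110,60),(36,255,255),(255,170,35,35));c=cv2.minEnclosingCircle(np.argwhere(m)[:,::-1].astype(np.float32));print('cap top',c,onz(a,c[0],.143))
m=mask(b,(22,110,60),(36,255,255),(235,165,40,45));ys,xs=np.nonzero(m)
for y in range(ys.min(),ys.max()+1):
    r=xs[ys==y];print(y,r.min(),r.max(),end='; ')
print()
for s,box,n in((a,(340,190,25,25),'top'),(b,(236,285,30,35),'side')):
    m=mask(s,(10,60,60),(30,255,255),box);ys,xs=np.nonzero(m);print(n,'brass',list(zip(xs,ys)), onz(s,(xs.mean(),ys.mean()),.018) if len(xs) else '')
    m=mask(s,(100,110,30),(130,255,255),box);k=max(cv2.findContours(m,0,2)[0],key=cv2.contourArea);print(cv2.minAreaRect(k))
    if n=='top':
        W=np.array([onz(s,p[0],.036)[:2] for p in k],np.float32)*1000;print(cv2.minAreaRect(W))
    for y in np.unique(np.nonzero(m)[0]):
        r=np.nonzero(m[y])[0];print(y,r.min(),r.max(),end='; ')
E
```

```text
mark px 7
mark c [0.53573201 0.05567959 0.085     ] [0.52830672 0.05504004 0.085     ] [0.5455602  0.05844558 0.085     ]
mark side 18 [0.53696358 0.05438979 0.085     ]
cap top ((271.5, 185.5), 7.905794143676758) [0.57943239 0.05228388 0.143     ]
175 251 255; 176 250 256; 177 250 256; 178 250 255; 179 248 257; 180 246 259; 181 245 260; 182 245 261; 183 244 262; 184 244 262; 185 244 262; 186 244 262; 187 244 261; 188 244 261; 189 244 261; 190 244 261; 191 244 261; 192 244 261; 193 244 261; 194 244 261; 195 244 261; 196 244 261; 197 244 261; 198 244 261; 199 244 261; 200 245 261; 201 245 261; 202 246 260; 203 246 259; 204 248 258; 205 250 256; 
top brass [] 
((351.0, 201.5), (11.0, 10.0), 90.0)
((546.3285522460938, -233.3175811767578), (35.98091506958008, 39.549652099609375), 89.69480895996094)
196 348 354; 197 347 355; 198 347 356; 199 346 356; 200 346 356; 201 346 356; 202 346 356; 203 346 356; 204 346 356; 205 346 355; 206 347 354; 207 352 353; side brass [(np.int64(244), np.int64(299)), (np.int64(244), np.int64(300)), (np.int64(244), np.int64(301)), (np.int64(244), np.int64(302)), (np.int64(244), np.int64(303))] [ 0.52539109 -0.23191077  0.018     ]
((253.0, 301.0), (20.0, 16.0), 90.0)
291 248 258; 292 247 259; 293 246 261; 294 245 261; 295 245 261; 296 245 261; 297 245 261; 298 245 261; 299 245 261; 300 245 261; 301 245 261; 302 246 261; 303 246 261; 304 246 261; 305 245 261; 306 246 261; 307 246 261; 308 246 261; 309 246 261; 310 247 260; 311 248 259;
```

Run:
```python
from h import *
a=load('t0');b=load('s0')
c=[(475,37),(658,52),(642,272),(458,260)]
W=np.array([onz(a,(240+(x-400)/5-.4,155+y/5-.4),.085) for x,y in c]);print(W.round(4),W.mean(0))
for i in range(4):
    d=W[i]-W[(i+1)%4];print(np.degrees(np.arctan2(d[1],d[0])),np.linalg.norm(d))
print(proj(b,(.579,.052,.171)),proj(b,(.579,.052,.143)),proj(a,(.579,.052,.171)))
from scipy.spatial.transform import Rotation as R
print(R.from_rotvec(bot.get_state()['orientation']).as_matrix().round(3))
```

```text
[[ 0.6699  0.1112  0.085 ]
 [ 0.6623 -0.0155  0.085 ]
 [ 0.5093 -0.0066  0.085 ]
 [ 0.5145  0.1187  0.085 ]] [0.58899418 0.05196005 0.085     ]
86.56387695783175 0.12699879955928736
-3.3450138889290635 0.15326412555712066
-92.40668620681843 0.12543892739211643
177.23578225506424 0.15552827366710475
[251.69933616 175.81789826] [251.72807875 183.57635613] [271.78428649 184.23925436]
[[-0.001 -0.916  0.402]
 [-0.001  0.402  0.916]
 [-1.     0.    -0.002]]
```

Request:
{"api": "step_arm", "payload": {"increments": [{"tx": 28,"ty": -41,"az": -0.1},{"tx": 34,"ty": -50,"az": -0.15},{"tx": 34,"ty": -50,"az": -0.15},{"tx": 34,"ty": -50,"az": -0.15},{"tx": 34,"ty": -50,"az": -0.15},{"tx": 34,"ty": -50,"az": -0.15},{"tx": 34,"ty": -50,"az": -0.15},{"tx": 34,"ty": -50,"az": -0.15},{"tx": 34,"ty": -50},{"tx": 34,"ty": -50},{"tx": 6,"ty": -6},{}], "claw": 100}}

```text
invalid input
```

Request:
{"api": "step_arm", "payload": {"increments": [{"tx": 28,"ty": -41,"tz": 0,"ax": 0,"ay": 0,"az": -0.1},{"tx": 34,"ty": -50,"tz": 0,"ax": 0,"ay": 0,"az": -0.15},{"tx": 34,"ty": -50,"tz": 0,"ax": 0,"ay": 0,"az": -0.15},{"tx": 34,"ty": -50,"tz": 0,"ax": 0,"ay": 0,"az": -0.15},{"tx": 34,"ty": -50,"tz": 0,"ax": 0,"ay": 0,"az": -0.15},{"tx": 34,"ty": -50,"tz": 0,"ax": 0,"ay": 0,"az": -0.15},{"tx": 34,"ty": -50,"tz": 0,"ax": 0,"ay": 0,"az": -0.15},{"tx": 34,"ty": -50,"tz": 0,"ax": 0,"ay": 0,"az": -0.15},{"tx": 34,"ty": -50,"tz": 0,"ax": 0,"ay": 0,"az": 0},{"tx": 34,"ty": -50,"tz": 0,"ax": 0,"ay": 0,"az": 0}], "claw": 100}}

```text
time_s: 1.35
tool_pos: [0.5779, 0.0434, 0.2133]
orientation: [0.02, 1.577, -0.018]
ft_force: [0.6, 0.4, -0.9]
grip_width: 0.604
```

Request:
{"api": "step_arm", "payload": {"increments": [{"tx": 3,"ty": 9,"tz": -15,"ax": 0,"ay": 0,"az": 0},{"tx": 0,"ty": 0,"tz": -25,"ax": 0,"ay": 0,"az": 0},{"tx": 0,"ty": 0,"tz": -20,"ax": 0,"ay": 0,"az": 0},{"tx": 0,"ty": 0,"tz": -4,"ax": 0,"ay": 0,"az": 0},{"tx": 0,"ty": 0,"tz": 0,"ax": 0,"ay": 0,"az": 0}]}}

```text
time_s: 1.98
tool_pos: [0.5804, 0.0508, 0.1446]
orientation: [0.024, 1.581, -0.022]
ft_force: [0.4, -0.1, 0.3]
grip_width: 0.611
```

Run:
```python
from h import *
b=snap('side','s1');a=snap('top','t1')
cv2.imwrite('pics/c1.png',np.hstack([cv2.resize(s['pixels'][y:y+90,x:x+90,::-1],(390,390),interpolation=cv2.INTER_CUBIC) for s,x,y in((b,205,130),(a,230,145))]))
```

```text
(no output)
```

View pics/c1.png

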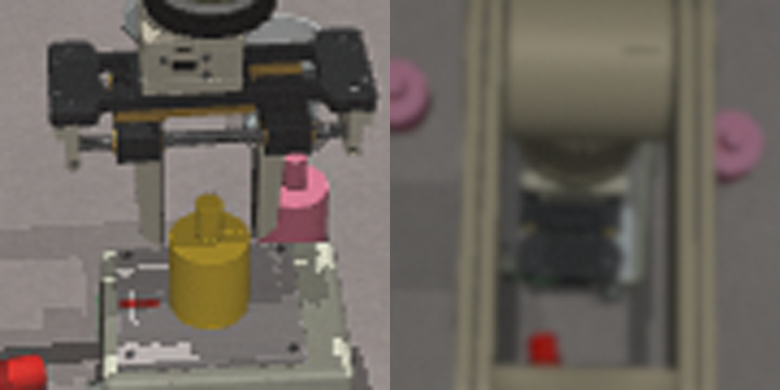

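The side crop shows the knob centred between the fingers (209 against a finger midpoint of about 208), with the tips just above the cap's shoulder. Closing now.

Request:
{"api": "step_arm", "payload": {"increments": [{"tx": 0,"ty": 0,"tz": 3,"ax": 0,"ay": 0,"az": 0},{"tx": 0,"ty": 0,"tz": 0,"ax": 0,"ay": 0,"az": 0},{"tx": 0,"ty": 0,"tz": 0,"ax": 0,"ay": 0,"az": 0},{"tx": 0,"ty": 0,"tz": 0,"ax": 0,"ay": 0,"az": 0},{"tx": 0,"ty": 0,"tz": 0,"ax": 0,"ay": 0,"az": 0}], "claw": 255}}

```text
time_s: 2.7
tool_pos: [0.5823, 0.0508, 0.1513]
orientation: [0.024, 1.575, -0.022]
ft_force: [-0.0, 0.5, -0.1]
grip_width: 0.185
```

Request:
{"api": "step_arm", "payload": {"increments": [{"tx": 0,"ty": 0,"tz": 20,"ax": 0,"ay": 0,"az": 0},{"tx": 0,"ty": 0,"tz": 30,"ax": 0,"ay": 0,"az": 0},{"tx": -20,"ty": 24,"tz": 5,"ax": 0,"ay": 0,"az": 0},{"tx": -30,"ty": 34,"tz": 0,"ax": 0,"ay": 0,"az": 0},{"tx": -32,"ty": 36,"tz": 0,"ax": 0,"ay": 0,"az": 0},{"tx": -32,"ty": 36,"tz": 0,"ax": 0,"ay": 0,"az": 0},{"tx": -18,"ty": 19,"tz": -20,"ax": 0,"ay": 0,"az": 0},{"tx": 0,"ty": 0,"tz": -40,"ax": 0,"ay": 0,"az": 0},{"tx": 0,"ty": 0,"tz": -40,"ax": 0,"ay": 0,"az": 0},{"tx": 0,"ty": 0,"tz": -20,"ax": 0,"ay": 0,"az": 0},{"tx": 0,"ty": 0,"tz": 0,"ax": 0,"ay": 0,"az": 0}]}}

```text
time_s: 4.08
tool_pos: [0.4506, 0.2056, 0.1025]
orientation: [0.029, 1.558, -0.017]
ft_force: [0.4, 0.8, -0.7]
grip_width: 0.185
```

Request:
{"api": "step_arm", "payload": {"increments": [{"tx": 0,"ty": 0,"tz": -18,"ax": 0,"ay": 0,"az": 0},{"tx": 0,"ty": 0,"tz": -11,"ax": 0,"ay": 0,"az": 0},{"tx": 0,"ty": 0,"tz": -4,"ax": 0,"ay": 0,"az": 0},{"tx": 0,"ty": 0,"tz": -1,"ax": 0,"ay": 0,"az": 0},{"tx": 0,"ty": 0,"tz": 0,"ax": 0,"ay": 0,"az": 0}]}}

```text
time_s: 4.7
tool_pos: [0.4533, 0.2063, 0.0705]
orientation: [0.03, 1.553, -0.016]
ft_force: [0.2, -0.3, -0.9]
grip_width: 0.186
```

Request:
{"api": "step_arm", "payload": {"increments": [{"tx": 0,"ty": 0,"tz": -3,"ax": 0,"ay": 0,"az": 0},{"tx": 0,"ty": 0,"tz": -1,"ax": 0,"ay": 0,"az": 0},{"tx": 0,"ty": 0,"tz": -1,"ax": 0,"ay": 0,"az": 0}]}}

```text
time_s: 5.08
tool_pos: [0.4542, 0.2066, 0.0662]
orientation: [0.031, 1.551, -0.015]
ft_force: [-0.3, 0.8, 4.5]
grip_width: 0.184
```

Request:
{"api": "step_arm", "payload": {"increments": [{"tx": 0,"ty": 0,"tz": 0,"ax": 0,"ay": 0,"az": 0},{"tx": 0,"ty": 0,"tz": 0,"ax": 0,"ay": 0,"az": 0},{"tx": 0,"ty": 0,"tz": 15,"ax": 0,"ay": 0,"az": 0},{"tx": 0,"ty": 0,"tz": 40,"ax": 0,"ay": 0,"az": 0},{"tx": 0,"ty": 0,"tz": 50,"ax": 0,"ay": 0,"az": 0},{"tx": 0,"ty": 0,"tz": 40,"ax": 0,"ay": 0,"az": 0}], "claw": 90}}

```text
time_s: 5.82
tool_pos: [0.4509, 0.2054, 0.2143]
orientation: [0.029, 1.557, -0.017]
ft_force: [1.3, 0.1, -0.6]
grip_width: 0.65
```

```bash
cat >> h.py <<'E'
from scipy.spatial.transform import Rotation as Ro
def turn(jaw):  # world rotvec bringing tool to exactly down with jaw direction at angle jaw (deg)
    s=bot.get_state(); c=np.cos(np.radians(jaw));n=np.sin(np.radians(jaw)); z=np.array([c,n,0]);x=np.array([0,0,-1.])
    T=Ro.from_matrix(np.stack([x,np.cross(z,x),z],1)); cur=Ro.from_rotvec(s['orientation']); zc=cur.as_matrix()[:,2]
    return np.degrees(np.arctan2(zc[1],zc[0])).round(2), (T*cur.inv()).as_rotvec().round(4)
def stat():
    s=bot.get_state();print('t',s['time_s'],'pos',s['tool_pos'].round(4),'F',s['ft_force'].round(2),'M',s['moment'].round(3),'w',round(s['grip_width']*93,1),'j6',s['joints'][5].round(2))
E
python3 - <<'E'
from h import *
stat();print(turn(0))
b=snap('side','s2');a=snap('top','t2')
cv2.imwrite('pics/c2.png',np.hstack([cv2.resize(s['pixels'][y:y+90,x:x+90,::-1],(400,400),interpolation=cv2.INTER_CUBIC) for s,x,y in((b,205,150),(a,200,145))]))
E
```

```text
t 5.825 pos [0.4509 0.2054 0.2143] F [ 1.27  0.13 -0.63] M [-0.046  0.084  0.028] w 60.5 j6 0.35
(np.float64(-1.69), array([-0.0076,  0.0134,  0.0294]))
```

View pics/c2.png

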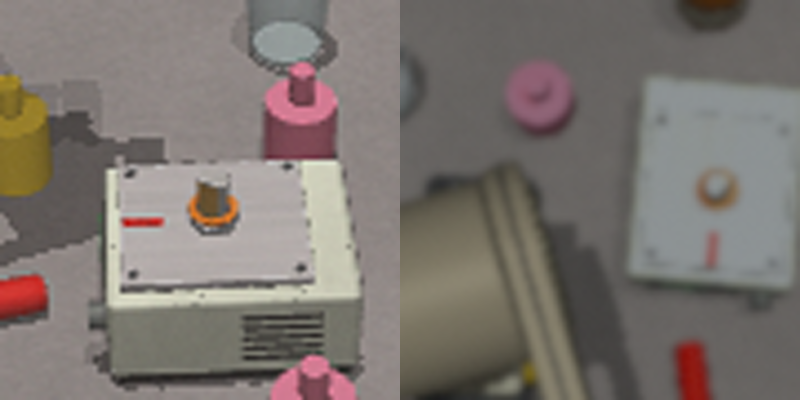

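The cap stands upright on the bench at side crop (10,135). The shaft (211,190) is bare with its brass flat facing mostly −y, and the orange washer is at (213,210). Now I'll measure the shaft axis.

Run:
```python
from h import *
b=load('s2');a=load('t2')
mo=mask(a,(5,60,40),(25,255,255),(350,178,23,20)) ; 
m=mask(a,(5,60,40),(25,255,255),(200+60,145+30,30,30));p=np.argwhere(m)[:,::-1].astype(np.float32);c=cv2.minEnclosingCircle(p);print('top',len(p),c,onz(a,c[0],.097))
g=cv2.cvtColor(b['pixels'],cv2.COLOR_RGB2HSV)
for y in range(187,206): print(y,[tuple(int(v) for v in g[y,x]) for x in range(246,261)] if y in(190,192,194,196) else '')
m=mask(b,(5,150,60),(20,255,255),(240,180,30,35));k=np.argwhere(m)[:,::-1];print(k.min(0),k.max(0))
for y in range(k[:,1].min(),k[:,1].max()+1): r=k[k[:,1]==y][:,0];print(y,r.min(),r.max(),len(r),end='; ')
for P in((.581,.052,.121),(.581,.052,.097),(.591,.052,.121),(.571,.052,.121)): print(proj(b,P),proj(a,P))
```

```text
top 33 ((271.0, 187.5), 4.272101879119873) [0.58000751 0.05294292 0.097     ]
187 
188 
189 
190 [(7, 13, 177), (3, 13, 178), (3, 14, 176), (0, 12, 146), (11, 11, 181), (13, 10, 176), (15, 15, 172), (19, 12, 168), (15, 15, 166), (17, 14, 166), (11, 13, 156), (0, 10, 177), (0, 11, 178), (7, 13, 177), (7, 13, 176)]
191 
192 [(4, 10, 177), (0, 9, 177), (0, 10, 177), (16, 41, 131), (18, 147, 97), (17, 138, 96), (17, 115, 100), (18, 86, 101), (0, 5, 99), (12, 13, 99), (12, 10, 130), (8, 12, 177), (10, 13, 175), (9, 10, 173), (7, 13, 174)]
193 
194 [(5, 9, 172), (5, 16, 175), (13, 123, 191), (13, 169, 143), (18, 128, 96), (18, 135, 100), (17, 136, 103), (17, 128, 102), (17, 38, 93), (13, 32, 96), (14, 158, 152), (12, 139, 203), (0, 1, 173), (10, 9, 174), (3, 13, 175)]
195 
196 [(4, 10, 174), (13, 121, 169), (13, 205, 208), (13, 81, 91), (19, 125, 96), (18, 134, 101), (18, 139, 101), (18, 125, 100), (20, 40, 95), (120, 11, 91), (7, 68, 109), (13, 198, 218), (13, 110, 192), (165, 3, 173), (5, 9, 172)]
197 
198 
199 
200 
201 
202 
203 
204 
205 
[248 194] [257 200]
194 249 256 2; 195 248 257 4; 196 248 257 2; 197 248 257 3; 198 248 257 6; 199 249 256 8; 200 251 254 4; [252.46293927 189.42651323] [271.44391332 186.09506421]
[252.47569901 195.69503468] [271.28348442 187.21782175]
[256.02522805 189.12807778] [271.50367335 183.14136838]
[248.89580428 189.72534869] [271.38384465 189.05536045]
```

Request:
{"api": "step_arm", "payload": {"increments": [{"tx": 8,"ty": -45,"tz": 0,"ax": -0.008,"ay": 0.013,"az": 0.029},{"tx": 11,"ty": -58,"tz": 0,"ax": 0,"ay": 0,"az": 0},{"tx": 11,"ty": -58,"tz": 0,"ax": 0,"ay": 0,"az": 0},{"tx": 11,"ty": -58,"tz": 0,"ax": 0,"ay": 0,"az": 0},{"tx": 11,"ty": -58,"tz": 0,"ax": 0,"ay": 0,"az": 0},{"tx": 11,"ty": -58,"tz": 0,"ax": 0,"ay": 0,"az": 0},{"tx": 11,"ty": -58,"tz": 0,"ax": 0,"ay": 0,"az": 0},{"tx": 12,"ty": -40,"tz": 0,"ax": 0,"ay": 0,"az": 0},{"tx": 6,"ty": -6,"tz": 0,"ax": 0,"ay": 0,"az": 0},{"tx": 0,"ty": 0,"tz": 0,"ax": 0,"ay": 0,"az": 0}], "claw": 60}}

```text
time_s: 7.18
tool_pos: [0.5449, -0.2452, 0.2223]
orientation: [0.0, 1.558, 0.006]
ft_force: [0.6, 0.5, 0.8]
grip_width: 0.766
```

```bash
python3 -c "
from h import *
stat();print(turn(0))"
```

```text
t 7.175 pos [ 0.5449 -0.2452  0.2223] F [0.56 0.49 0.76] M [-0.061  0.053 -0.051] w 71.3 j6 -0.52
(np.float64(0.22), array([-0.0043,  0.0129, -0.0038]))
```

Request:
{"api": "step_arm", "payload": {"increments": [{"tx": 1,"ty": 11,"tz": -40,"ax": -0.004,"ay": 0.013,"az": -0.004},{"tx": 0,"ty": 0,"tz": -55,"ax": 0,"ay": 0,"az": 0},{"tx": 0,"ty": 0,"tz": -50,"ax": 0,"ay": 0,"az": 0},{"tx": 0,"ty": 0,"tz": -22,"ax": 0,"ay": 0,"az": 0},{"tx": 0,"ty": 0,"tz": -8,"ax": 0,"ay": 0,"az": 0},{"tx": 0,"ty": 0,"tz": 0,"ax": 0,"ay": 0,"az": 0}]}}

```text
time_s: 7.92
tool_pos: [0.5463, -0.2243, 0.0462]
orientation: [-0.007, 1.568, 0.007]
ft_force: [0.0, 0.8, 0.4]
grip_width: 0.765
```

```bash
python3 -c "
from h import *
stat();print(turn(0))"
```

```text
t 7.925 pos [ 0.5463 -0.2243  0.0462] F [0.03 0.79 0.41] M [-0.033  0.036 -0.039] w 71.1 j6 -0.49
(np.float64(0.51), array([-0.0001,  0.0031, -0.0088]))
```

Request:
{"api": "step_arm", "payload": {"increments": [{"tx": 0,"ty": -9,"tz": -12,"ax": 0,"ay": 0.003,"az": -0.009},{"tx": 0,"ty": 0,"tz": -5,"ax": 0,"ay": 0,"az": 0},{"tx": 0,"ty": 0,"tz": 0,"ax": 0,"ay": 0,"az": 0}]}}

```text
time_s: 8.3
tool_pos: [0.5486, -0.2348, 0.0317]
orientation: [-0.002, 1.566, -0.002]
ft_force: [-0.2, 0.1, -0.9]
grip_width: 0.763
```

Request:
{"api": "step_arm", "payload": {"increments": [{"tx": -1,"ty": 0,"tz": -4,"ax": 0,"ay": 0,"az": 0},{"tx": 0,"ty": 0,"tz": 0,"ax": 0,"ay": 0,"az": 0},{"tx": 0,"ty": 0,"tz": 0,"ax": 0,"ay": 0,"az": 0},{"tx": 0,"ty": 0,"tz": 0,"ax": 0,"ay": 0,"az": 0}], "claw": 255}}

```text
time_s: 8.8
tool_pos: [0.5479, -0.2352, 0.0282]
orientation: [-0.002, 1.565, -0.003]
ft_force: [-1.2, 0.7, -1.9]
grip_width: 0.438
```

```bash
python3 -c "
from h import *
stat();print(turn(0))"
```

```text
t 8.8 pos [ 0.5479 -0.2352  0.0282] F [-1.15  0.75 -1.94] M [-0.068  0.072 -0.019] w 40.7 j6 -0.49
(np.float64(-0.05), array([0.0029, 0.0056, 0.0008]))
```

Request:
{"api": "step_arm", "payload": {"increments": [{"tx": 0,"ty": 0,"tz": 0,"ax": 0,"ay": 0,"az": 0},{"tx": 0,"ty": 0,"tz": 0,"ax": 0,"ay": 0,"az": 0},{"tx": 0,"ty": 0,"tz": 25,"ax": 0,"ay": 0,"az": 0},{"tx": 0,"ty": 0,"tz": 10,"ax": 0,"ay": 0,"az": -0.16},{"tx": 0,"ty": 0,"tz": 0,"ax": 0,"ay": 0,"az": -0.18},{"tx": 0,"ty": 0,"tz": 0,"ax": 0,"ay": 0,"az": -0.18},{"tx": 0,"ty": 0,"tz": 0,"ax": 0,"ay": 0,"az": -0.18},{"tx": 0,"ty": 0,"tz": 0,"ax": 0,"ay": 0,"az": -0.18},{"tx": 0,"ty": 0,"tz": 0,"ax": 0,"ay": 0,"az": -0.18},{"tx": 0,"ty": 0,"tz": 0,"ax": 0,"ay": 0,"az": -0.18},{"tx": 0,"ty": 0,"tz": 0,"ax": 0,"ay": 0,"az": -0.18},{"tx": 0,"ty": 0,"tz": 0,"ax": 0,"ay": 0,"az": -0.12}], "claw": 75}}

```text
time_s: 10.3
tool_pos: [0.5486, -0.2353, 0.0654]
orientation: [1.218, 1.195, -1.228]
ft_force: [-0.1, 0.3, -0.1]
grip_width: 0.705
```

```bash
python3 -c "
from h import *
stat();print(turn(-90))"
```

```text
t 10.3 pos [ 0.5486 -0.2353  0.0654] F [-0.14  0.25 -0.09] M [0.004 0.149 0.009] w 65.5 j6 1.11
(np.float64(-91.15), array([ 0.0076, -0.001 ,  0.02  ]))
```

Request:
{"api": "step_arm", "payload": {"increments": [{"tx": 0,"ty": 0,"tz": -15,"ax": 0.008,"ay": -0.001,"az": 0.022},{"tx": 0,"ty": 0,"tz": -20,"ax": 0,"ay": 0,"az": 0},{"tx": 0,"ty": 0,"tz": -9,"ax": 0,"ay": 0,"az": 0},{"tx": 0,"ty": 0,"tz": -2,"ax": 0,"ay": 0,"az": 0},{"tx": 0,"ty": 0,"tz": 0,"ax": 0,"ay": 0,"az": 0}]}}

```text
time_s: 10.92
tool_pos: [0.5474, -0.2346, 0.0144]
orientation: [1.202, 1.217, -1.202]
ft_force: [0.4, -0.6, -0.1]
grip_width: 0.708
```

```bash
python3 -c "
from h import *
stat();print(turn(-90))"
```

```text
t 10.925 pos [ 0.5474 -0.2346  0.0144] F [ 0.37 -0.6  -0.06] M [-0.034  0.166 -0.023] w 65.8 j6 1.07
(np.float64(-89.41), array([-0.0023, -0.0023, -0.0103]))
```

Tiny trim in x, then close.

Request:
{"api": "step_arm", "payload": {"increments": [{"tx": 0.5,"ty": 0,"tz": 0,"ax": -0.002,"ay": -0.002,"az": -0.01},{"tx": 0,"ty": 0,"tz": 0,"ax": 0,"ay": 0,"az": 0}]}}

```text
time_s: 11.18
tool_pos: [0.5486, -0.2349, 0.0154]
orientation: [1.209, 1.208, -1.209]
ft_force: [0.3, -0.4, 0.1]
grip_width: 0.705
```

Request:
{"api": "step_arm", "payload": {"increments": [{"tx": 0,"ty": 0,"tz": 0,"ax": 0,"ay": 0,"az": 0},{"tx": 0,"ty": 0,"tz": 0,"ax": 0,"ay": 0,"az": 0},{"tx": 0,"ty": 0,"tz": 0,"ax": 0,"ay": 0,"az": 0},{"tx": 0,"ty": 0,"tz": 0,"ax": 0,"ay": 0,"az": 0}], "claw": 255}}

```text
time_s: 11.68
tool_pos: [0.5493, -0.2354, 0.0165]
orientation: [1.209, 1.206, -1.208]
ft_force: [0.0, -0.3, 0.1]
grip_width: 0.393
```

```bash
python3 -c "
from h import *
stat();print(turn(-90))"
```

```text
t 11.675 pos [ 0.5493 -0.2354  0.0165] F [ 0.01 -0.29  0.1 ] M [-0.038  0.118 -0.017] w 36.5 j6 1.08
(np.float64(-90.0), array([ 0.0016,  0.0029, -0.0001]))
```

Request:
{"api": "step_arm", "payload": {"increments": [{"tx": 0,"ty": 0,"tz": 25,"ax": 0.001,"ay": 0.003,"az": 0},{"tx": 0,"ty": 0,"tz": 50,"ax": 0,"ay": 0,"az": 0},{"tx": 0,"ty": 15,"tz": 55,"ax": 0,"ay": 0,"az": 0},{"tx": 6,"ty": 40,"tz": 15,"ax": 0,"ay": 0,"az": 0.1},{"tx": 6,"ty": 50,"tz": 0,"ax": 0,"ay": 0,"az": 0.12},{"tx": 6,"ty": 55,"tz": 0,"ax": 0,"ay": 0,"az": 0.12},{"tx": 6,"ty": 55,"tz": 0,"ax": 0,"ay": 0,"az": 0.12},{"tx": 6,"ty": 40,"tz": 0,"ax": 0,"ay": 0,"az": 0.12},{"tx": 0,"ty": 15,"tz": 0,"ax": 0,"ay": 0,"az": 0},{"tx": 0,"ty": 0,"tz": 0,"ax": 0,"ay": 0,"az": 0}]}}

```text
time_s: 12.92
tool_pos: [0.5758, 0.0431, 0.1636]
orientation: [0.759, 1.436, -0.764]
ft_force: [-0.4, 0.5, -1.0]
grip_width: 0.394
```

```bash
python3 -c "
from h import *
stat();print(turn(-55))
b=snap('side','s3')
cv2.imwrite('pics/c3.png',cv2.resize(b['pixels'][140:220,205:305,::-1],(600,480),interpolation=cv2.INTER_CUBIC))"
```

```text
t 12.925 pos [0.5758 0.0431 0.1636] F [-0.42  0.53 -0.96] M [-0.092  0.16  -0.046] w 36.7 j6 0.96
(np.float64(-55.97), array([ 0.0015, -0.004 ,  0.0169]))
```

View pics/c3.png

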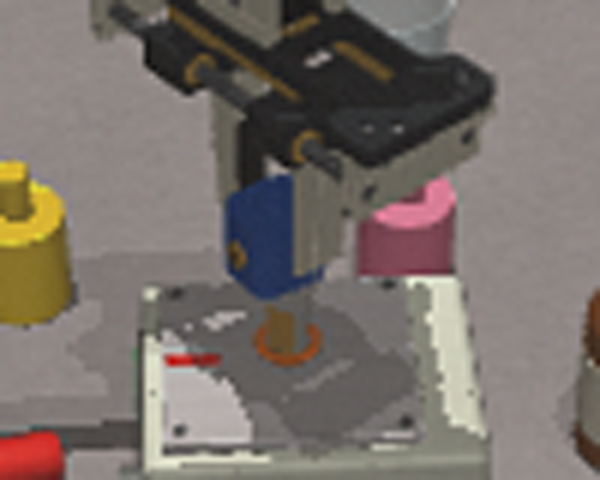

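The side crop shows the collar held square, with its brass screw at (238,257). The bare shaft (291,320) is about 16 crop px to the right, matching the shift I still have to make.

Request:
{"api": "step_arm", "payload": {"increments": [{"tx": 5,"ty": 8,"tz": -6,"ax": 0.001,"ay": -0.004,"az": 0.017},{"tx": 1,"ty": 1,"tz": -8,"ax": 0,"ay": 0,"az": 0},{"tx": 0,"ty": 0,"tz": -2,"ax": 0,"ay": 0,"az": 0},{"tx": 0,"ty": 0,"tz": 0,"ax": 0,"ay": 0,"az": 0}]}}

```text
time_s: 13.48
tool_pos: [0.582, 0.0479, 0.1455]
orientation: [0.752, 1.437, -0.755]
ft_force: [0.6, 0.1, -1.4]
grip_width: 0.394
```

```bash
python3 -c "
from h import *
stat();print(turn(-55))"
```

```text
t 13.475 pos [0.582  0.0479 0.1455] F [ 0.56  0.12 -1.39] M [-0.014  0.125  0.024] w 36.7 j6 0.96
(np.float64(-55.34), array([ 0.0014, -0.0012,  0.006 ]))
```

Request:
{"api": "step_arm", "payload": {"increments": [{"tx": 0,"ty": 4.5,"tz": -3,"ax": 0.001,"ay": -0.001,"az": 0.006},{"tx": 0,"ty": 1,"tz": -3,"ax": 0,"ay": 0,"az": 0},{"tx": 0,"ty": 0,"tz": -2,"ax": 0,"ay": 0,"az": 0},{"tx": 0,"ty": 0,"tz": -1,"ax": 0,"ay": 0,"az": 0}]}}

```text
time_s: 13.98
tool_pos: [0.5821, 0.0536, 0.1363]
orientation: [0.748, 1.437, -0.749]
ft_force: [0.2, 0.0, -1.0]
grip_width: 0.394
```

```bash
python3 -c "
from h import *
stat();print(turn(-55))"
```

```text
t 13.975 pos [0.5821 0.0536 0.1363] F [ 0.23  0.04 -1.04] M [-0.059  0.153  0.023] w 36.7 j6 0.96
(np.float64(-54.99), array([ 0.0004,  0.0005, -0.0002]))
```

Request:
{"api": "step_arm", "payload": {"increments": [{"tx": 0,"ty": 0,"tz": -1,"ax": 0,"ay": 0,"az": 0},{"tx": 0,"ty": -0.5,"tz": -1,"ax": 0,"ay": 0,"az": 0},{"tx": 0,"ty": 0,"tz": -0.5,"ax": 0,"ay": 0,"az": 0}]}}

```text
time_s: 14.35
tool_pos: [0.5823, 0.0531, 0.134]
orientation: [0.748, 1.437, -0.748]
ft_force: [-0.7, 0.2, 0.9]
grip_width: 0.396
```

Request:
{"api": "step_arm", "payload": {"increments": [{"tx": 0,"ty": 0,"tz": -0.8,"ax": 0,"ay": 0,"az": 0.06},{"tx": 0,"ty": 0,"tz": -0.8,"ax": 0,"ay": 0,"az": 0.06},{"tx": 0,"ty": 0,"tz": -0.8,"ax": 0,"ay": 0,"az": 0.06}]}}

```text
time_s: 14.72
tool_pos: [0.5826, 0.0542, 0.1338]
orientation: [0.607, 1.483, -0.603]
ft_force: [-2.0, 0.8, 5.0]
grip_width: 0.395
```

```bash
python3 -c "
from h import *
stat();print(turn(-45))"
```

```text
t 14.725 pos [0.5826 0.0542 0.1338] F [-1.97  0.85  4.99] M [ 0.17   0.743 -0.083] w 36.8 j6 0.78
(np.float64(-44.38), array([-0.0018,  0.002 , -0.0109]))
```

Request:
{"api": "step_arm", "payload": {"increments": [{"tx": 0,"ty": -0.3,"tz": -0.6,"ax": 0,"ay": 0,"az": 0.06},{"tx": -0.2,"ty": 0,"tz": -0.6,"ax": 0,"ay": 0,"az": 0.06},{"tx": -0.2,"ty": 0,"tz": -0.6,"ax": 0,"ay": 0,"az": 0.06}]}}

```text
time_s: 15.1
tool_pos: [0.5827, 0.0547, 0.1341]
orientation: [0.464, 1.519, -0.457]
ft_force: [-0.6, 0.6, 1.2]
grip_width: 0.393
```

```bash
python3 -c "
from h import *
stat();print(turn(-35))"
```

```text
t 15.1 pos [0.5827 0.0547 0.1341] F [-0.64  0.64  1.16] M [ 0.033  0.483 -0.025] w 36.6 j6 0.59
(np.float64(-33.69), array([-0.0034,  0.0032, -0.0228]))
```

Request:
{"api": "step_arm", "payload": {"increments": [{"tx": -1,"ty": -1,"tz": -0.6,"ax": -0.003,"ay": 0.003,"az": 0},{"tx": -0.7,"ty": -0.7,"tz": -0.8,"ax": 0,"ay": 0,"az": 0.03},{"tx": 0,"ty": -0.3,"tz": -0.8,"ax": 0,"ay": 0,"az": 0.05},{"tx": 0,"ty": -0.3,"tz": -0.8,"ax": 0,"ay": 0,"az": 0.05}]}}

```text
time_s: 15.6
tool_pos: [0.5809, 0.052, 0.1308]
orientation: [0.357, 1.541, -0.357]
ft_force: [1.4, -0.4, -1.5]
grip_width: 0.393
```

```bash
python3 -c "
from h import *
stat();print(turn(-30))"
```

```text
t 15.6 pos [0.5809 0.052  0.1308] F [ 1.42 -0.36 -1.53] M [-0.069  0.1    0.04 ] w 36.6 j6 0.46
(np.float64(-26.07), array([ 0.0001,  0.0001, -0.0687]))
```

It has dropped 3 mm with the load gone, so flat has met flat at about 60–64°. I'll go a bit deeper, then rotate back.

Request:
{"api": "step_arm", "payload": {"increments": [{"tx": 0,"ty": 0.2,"tz": -2,"ax": 0,"ay": 0,"az": 0},{"tx": 0,"ty": 0,"tz": -2,"ax": 0,"ay": 0,"az": 0},{"tx": 0,"ty": 0,"tz": -2,"ax": 0,"ay": 0,"az": 0}]}}

```text
time_s: 15.98
tool_pos: [0.5806, 0.0519, 0.1238]
orientation: [0.358, 1.542, -0.359]
ft_force: [-0.5, 0.1, -1.3]
grip_width: 0.396
```

```bash
python3 -c "
from h import *
stat();print(turn(-90-3.2))"
```

```text
t 15.975 pos [0.5806 0.0519 0.1238] F [-0.47  0.1  -1.33] M [-0.089  0.082  0.005] w 36.8 j6 0.46
(np.float64(-26.19), array([-2.0000e-04, -9.0000e-04, -1.1696e+00]))
```

Request:
{"api": "step_arm", "payload": {"increments": [{"tx": 0,"ty": 0,"tz": 0,"ax": 0,"ay": 0,"az": -0.08},{"tx": 0,"ty": -0.2,"tz": 0,"ax": 0,"ay": 0,"az": -0.13},{"tx": 0,"ty": -0.2,"tz": 0,"ax": 0,"ay": 0,"az": -0.13},{"tx": 0.1,"ty": -0.2,"tz": 0,"ax": 0,"ay": 0,"az": -0.13}]}}

```text
time_s: 16.48
tool_pos: [0.5811, 0.0512, 0.1233]
orientation: [0.735, 1.442, -0.735]
ft_force: [-0.3, -0.9, -1.5]
grip_width: 0.396
```

```bash
python3 -c "
from h import *
stat();print(turn(-90-3.2))"
```

```text
t 16.475 pos [0.5811 0.0512 0.1233] F [-0.34 -0.9  -1.55] M [-0.295  0.136  0.071] w 36.8 j6 0.94
(np.float64(-54.01), array([ 5.00e-04,  1.00e-04, -6.84e-01]))
```

Request:
{"api": "step_arm", "payload": {"increments": [{"tx": 0,"ty": 0,"tz": 0,"ax": 0,"ay": 0,"az": -0.13},{"tx": 0.2,"ty": 0,"tz": 0,"ax": 0,"ay": 0,"az": -0.13},{"tx": 0.2,"ty": 0,"tz": 0,"ax": 0,"ay": 0,"az": -0.13},{"tx": 0.1,"ty": 0,"tz": 0,"ax": 0,"ay": 0,"az": -0.13},{"tx": 0,"ty": 0,"tz": 0,"ax": 0,"ay": 0,"az": -0.13},{"tx": 0,"ty": 0,"tz": 0,"ax": 0,"ay": 0,"az": -0.08},{"tx": 0,"ty": 0,"tz": 0,"ax": 0,"ay": 0,"az": 0}]}}

```text
time_s: 17.35
tool_pos: [0.5814, 0.0503, 0.1233]
orientation: [1.302, 1.144, -1.306]
ft_force: [-1.0, -0.3, -0.0]
grip_width: 0.398
```

```bash
python3 -c "
from h import *
stat();print(turn(-90-3.2))"
```

```text
t 17.35 pos [0.5814 0.0503 0.1233] F [-0.97 -0.28 -0.05] M [-0.03   0.244  0.052] w 37.0 j6 1.7
(np.float64(-97.45), array([ 0.0019, -0.0012,  0.0742]))
```

Request:
{"api": "step_arm", "payload": {"increments": [{"tx": 0,"ty": 0,"tz": 0,"ax": 0,"ay": 0,"az": -0.05},{"tx": 0,"ty": 0,"tz": 0,"ax": 0,"ay": 0,"az": 0},{"tx": 0,"ty": 0,"tz": 0,"ax": 0.002,"ay": -0.001,"az": 0.06},{"tx": 0,"ty": 0,"tz": 0,"ax": 0,"ay": 0,"az": 0.06},{"tx": 0,"ty": 0,"tz": -3,"ax": 0,"ay": 0,"az": 0},{"tx": 0,"ty": 0,"tz": -3,"ax": 0,"ay": 0,"az": 0},{"tx": 0,"ty": 0,"tz": 0,"ax": 0,"ay": 0,"az": 0}]}}

```text
time_s: 18.23
tool_pos: [0.5814, 0.0503, 0.1164]
orientation: [1.245, 1.186, -1.245]
ft_force: [0.8, -0.6, -3.2]
grip_width: 0.394
```

```bash
python3 -c "
from h import *
stat();print(turn(-90-3.2))
b=snap('side','s4')
cv2.imwrite('pics/c4.png',cv2.resize(b['pixels'][140:220,205:305,::-1],(600,480),interpolation=cv2.INTER_CUBIC))"
```

```text
t 18.225 pos [0.5814 0.0503 0.1164] F [ 0.8  -0.61 -3.18] M [-0.024  0.079 -0.023] w 36.6 j6 1.62
(np.float64(-92.76), array([-0.0001, -0.0001, -0.0076]))
```

View pics/c4.png

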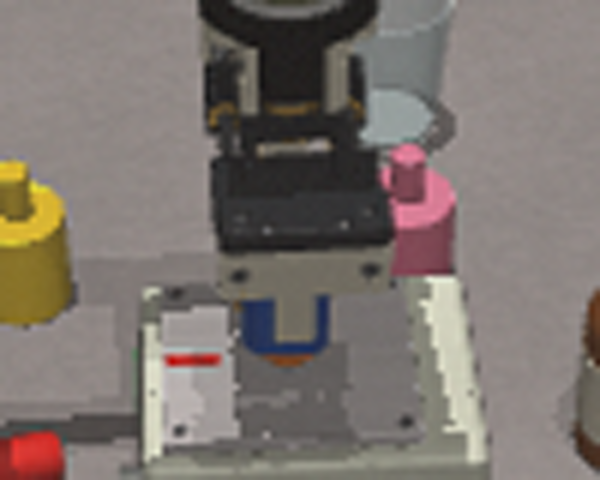

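The collar is on the shaft with the washer just visible beneath it, squared to the red mark (190,360). Pushing home now.

Request:
{"api": "step_arm", "payload": {"increments": [{"tx": 0,"ty": 0,"tz": -3,"ax": 0,"ay": 0,"az": -0.007},{"tx": 0,"ty": 0,"tz": -2.5,"ax": 0,"ay": 0,"az": 0},{"tx": 0,"ty": 0,"tz": -2,"ax": 0,"ay": 0,"az": 0},{"tx": 0,"ty": 0,"tz": -2,"ax": 0,"ay": 0,"az": 0}]}}

```text
time_s: 18.77
tool_pos: [0.5816, 0.0503, 0.1075]
orientation: [1.251, 1.182, -1.25]
ft_force: [-3.1, -0.3, 4.7]
grip_width: 0.397
```

```bash
python3 -c "
from h import *
stat();print(turn(-90-3.2))"
```

```text
t 18.775 pos [0.5816 0.0503 0.1075] F [-3.06 -0.3   4.69] M [0.037 0.754 0.06 ] w 36.9 j6 1.63
(np.float64(-93.21), array([-0.0001,  0.0003,  0.0002]))
```

Request:
{"api": "step_arm", "payload": {"increments": [{"tx": -0.3,"ty": 0,"tz": -2,"ax": 0,"ay": 0,"az": 0},{"tx": 0,"ty": 0,"tz": -2,"ax": 0,"ay": 0,"az": 0},{"tx": 0,"ty": 0,"tz": -2,"ax": 0,"ay": 0,"az": 0}]}}

```text
time_s: 19.15
tool_pos: [0.5819, 0.0504, 0.1052]
orientation: [1.251, 1.181, -1.249]
ft_force: [-10.7, -1.1, 19.6]
grip_width: 0.399
```

```bash
python3 -c "
from h import *
stat();print(turn(-90-3.2))"
```

```text
t 19.15 pos [0.5819 0.0504 0.1052] F [-10.67  -1.08  19.56] M [-0.121  2.24  -0.015] w 37.1 j6 1.63
(np.float64(-93.2), array([-0.    ,  0.0019, -0.    ]))
```

Request:
{"api": "step_arm", "payload": {"increments": [{"tx": -1.2,"ty": 0,"tz": -1.2,"ax": 0,"ay": 0,"az": 0},{"tx": -0.8,"ty": 0,"tz": -1.5,"ax": 0,"ay": 0,"az": 0},{"tx": -0.5,"ty": 0,"tz": -1.5,"ax": 0,"ay": 0,"az": 0}]}}

```text
time_s: 19.52
tool_pos: [0.5818, 0.0503, 0.1052]
orientation: [1.254, 1.176, -1.244]
ft_force: [-5.7, 0.0, 11.1]
grip_width: 0.394
```

```bash
python3 -c "
from h import *
stat();print(turn(-90-3.2))"
```

```text
t 19.525 pos [0.5818 0.0503 0.1052] F [-5.72  0.   11.13] M [ 0.004  1.202 -0.06 ] w 36.6 j6 1.63
(np.float64(-93.21), array([0.    , 0.008 , 0.0001]))
```

Request:
{"api": "step_arm", "payload": {"increments": [{"tx": -0.5,"ty": 0,"tz": -2,"ax": 0,"ay": 0.006,"az": 0},{"tx": -0.5,"ty": 0,"tz": -2,"ax": 0,"ay": 0.004,"az": 0}]}}

```text
time_s: 19.77
tool_pos: [0.5818, 0.0503, 0.1052]
orientation: [1.251, 1.182, -1.25]
ft_force: [-8.3, -0.2, 15.6]
grip_width: 0.394
```

```bash
python3 -c "
from h import *
stat();print(turn(-90-3.2))
for i in range(6): b=snap('side','s5');stat()
print(turn(-93.2))
a=snap('top','t5')
cv2.imwrite('pics/c5.png',np.hstack([cv2.resize(s['pixels'][y:y+90,x:x+90,::-1],(400,400),interpolation=cv2.INTER_CUBIC) for s,x,y in((b,195,140),(a,230,145))]))"
```

```text
t 19.775 pos [0.5818 0.0503 0.1052] F [-8.34 -0.22 15.6 ] M [-2.600e-02  1.615e+00 -1.000e-03] w 36.7 j6 1.63
(np.float64(-93.21), array([0.0002, 0.0007, 0.0001]))
t 19.825 pos [0.5818 0.0503 0.1052] F [-8.1  -0.62 15.42] M [-0.033  1.582 -0.068] w 36.4 j6 1.63
t 19.875 pos [0.5818 0.0504 0.1052] F [-7.63 -1.08 15.04] M [-0.023  1.513 -0.064] w 36.5 j6 1.63
t 19.925 pos [0.5818 0.0504 0.1052] F [-7.63 -1.33 15.64] M [-0.1    1.576 -0.009] w 36.7 j6 1.63
t 19.975 pos [0.5818 0.0504 0.1052] F [-8.56 -0.79 15.34] M [ 0.026  1.51  -0.037] w 36.9 j6 1.63
t 20.025 pos [0.5818 0.0503 0.1053] F [-7.84 -0.48 15.13] M [-0.057  1.534 -0.082] w 36.7 j6 1.63
t 20.075 pos [0.5818 0.0503 0.1052] F [-7.43 -0.51 14.57] M [-0.017  1.513 -0.042] w 36.2 j6 1.63
(np.float64(-93.2), array([0.0002, 0.0009, 0.0001]))
```

View pics/c5.png

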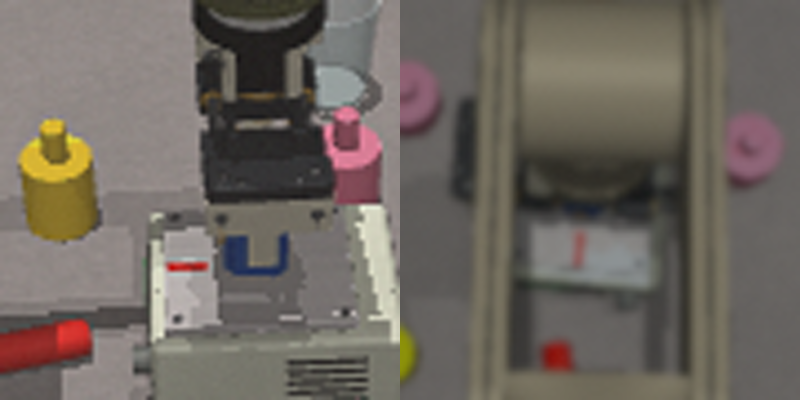

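The collar is down over the washer (side crop 256,255), the cap is standing at (57,185), and the push holds steady at about 15 N with no creep. Handing in.

```bash
python3 -c "
from h import *
print(bot.finish_job());stat()"
```

```text
the job is handed in; nothing more can be done
None
the job is handed in; nothing more can be done
```

The job is handed in at about 20 s of the 58 s allowed, with the gripper still holding the collar and pushing it down. No verdict was reported.

**What I did**
- **Cap:** I lifted the yellow cap off and stood it upright on the bench at about (0.45, 0.21), clear of the drive.
- **Collar:** I took the leftmost blue collar from the mat, centring it with one squeeze in each direction.
- **Flat:** I pressed the collar on the shaft's end and turned it. It dropped 3 mm somewhere between 56° and 64° counter-clockwise of straight at the robot.
- **Alignment:** I turned collar and shaft back until the screw faced the red mark. I went a few degrees past and returned, to take up the play.
- **Home:** I pushed the collar down against the washer.

**Last checks**
- **Depth:** The travel from the shaft's end was 28.8 mm of the nominal 29. Height stayed at 105.2 mm whether the push was 11 or 20 N, so it is at a hard stop.
- **Push:** About 15 N, steady over 0.3 s, with a grip width of 36.5 mm.
- **Direction:** The gripper's turn matched the drive direction I measured (−3.2°) to within 0.1°. That measurement itself is good to about 1°.

**Not confirmed or not ideal**
- A sideways force of about 8 N stayed on the collar while pushing, and small corrections did not remove it.
- The washer and screw were hidden in the last pictures, so the depth rests on height and force, and the screw's direction on the gripper's angle.
- How well the flat is centred under the screw within the play comes from that overshoot-and-return move and was not measured.

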